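# Zero the kitchen scale with the bowl on it, touch-free, and store the zero

### The arm

A 6-joint arm with a two-finger parallel gripper is mounted at the origin on the work surface. World frame = base frame: x ahead of the robot, y to its left, z up, the work surface at z = 0. Lengths are in m, angles in degrees, forces in N, time in s.
With the tool pointing down it reaches from about 0.275 to 0.75 m from the base axis. Payload 10.2 kg.
Tool frame: the origin (TCP) lies between the finger pads, 19 mm behind the fingertips; this is the grasp point; z points along the fingers, y is the line along which they close (so a half turn about z gives the same grasp; the last joint's range is limited). The gripper opens to 85 mm and grips with 20 to 120 N. Pads are 22 mm wide; open, the fingers measure 114 mm over their backs; the gripper's body (76 mm by 85 mm) begins 54 mm behind the grasp point. The pads swing forward as they close: fully open they stand 13 mm farther back than shut.
Start: joints at [-86.31, 17.928, 85.812, -0, 76.261, -12.8], TCP at [0.149, -0.503, 0.25] pointing down, gripper open.
Joint ranges: [-168.41, 168.41], [-55.51, 124.54], [10.69, 146.95], [-70.63, 250.63], [1, 178], [-165.06, 165.06]. Speed limits (degrees/s): [136.94, 136.94, 172.46, 180, 180, 180].

### API

Orientations are given as a 3x3 rotation matrix whose columns are the frame's x, y, z axes.
In Python, from station import status, viewer, close_job gives the robot as it stands.
- The arm moves only by the tool arm_command, never from a script. Its argument "targets" is a list of rows, each an object with "angular": the turn, a rotation vector about the tool's x, y, z in degrees, a list of three; "slide": the shift along the tool's x, y, z in m, a list of three; "fingers": the finger opening in m, from 0 to 0.0854. A call has exactly 8 rows; each row is the pose to reach, as a shift and turn from the pose commanded when the call began, along the tool's axes at that moment; what a row does not reach only later rows make up. A row lasts 1/10 s, in which the tool goes at most 50 mm and 8.59 degrees, less where a joint would pass 70% of its speed; a pose out of reach is approached as far as the arm can. A call with a gripper value outside its range is refused whole. The fingers move at their own pace and stop on an object; "grip_force" is the grip in N (left out, the last holds). Time passes only in rows, so rows that repeat a pose let the fingers close, or fill a call up. It gives the time, the measured TCP pose, the force, the opening and the grip force at its end, in the units of the state.
- status.state(): the state, without advancing time (a new reading comes with each control period).
- viewer.read_camera(name): name is "side" or "top"; returns a dict with "color" (400x640x3 uint8, red, green, blue), "depth" (400x640 float32, m along the optical axis (not along the pixel's ray), 0 where there is no reading), "mtx" (3x3 intrinsics, pixels), "dist_coeffs" ([k1, k2, p1, p2, k3] as OpenCV has them; the pictures are not rectified), "camera_from_world" (4x4, takes a point from world to camera coordinates). Camera axes: x right, y up, looking along -z (the intrinsics and any distortion apply to the point x, -y, -z); pixel columns grow to the right and rows downward; lengths in m; the calibration is good to about 2 mm. A picture is of the moment at which its call begins.
- close_job(): hands the job in; it is judged then, once.
The state is a dict: "t": time; "joint_pos": joint angles; "qd": joint speeds; "effort": joint torques, N m; "eef_pos": TCP position; "orientation": TCP orientation; "ft_force": force on the tool from outside, world axes, zero at the start; "wrist_torque": the same for the moment, N m; "finger_gap": finger opening in m; "gripper_force": force on a finger pad.
Only numpy, scipy, OpenCV 4.12 (cv2) and the standard library are available. Lean on these libraries where they do the work, as an engineer would, in place of code of your own. Each camera call takes 0.05 s, during which the arm holds its last target. There are 200 camera calls.

### The job

Zero the kitchen scale with the bowl on it: with the fingers pointing straight down, hold the fingertips centred 1 to 4 cm above the green sensor eye for two seconds, without touching it. Then press the red key all the way down to store the zero, let it come back up, and finish with the hand lifted at least 10 cm above the scale. Never bring the fingertips close over the blue eye, so lift well clear before moving across, and touch nothing but the key: not the scale's body, the bowl, the mug, the jar or the spatula.

Things in the scene. Friction and masses are not known exactly. Their poses are not given: they have to be found in the camera images.
- scale: white kitchen scale, 270 x 290 mm, fixed. Origin: centre of its underside. Its x axis points from the dark control strip (270 mm long, middle at x -90 mm, 24 mm above the worktop) to the steel platform (150 x 200 mm, middle at x +55 mm, 34 mm high). On the strip, in a row along y 90 mm apart, sit the green eye, the blue eye and the red key, in any order
- green_eye_top (a point): top centre of the green sensor eye (zero): a small green dome, 24 mm wide, in a white rim 32 mm wide; fixed on the control strip; its top is 33 mm above the worktop. It sees the tool point (TCP) when that is 20 to 65 mm straight above this point and within 20 mm of it sideways. Must not be touched
- blue_eye_top (a point): top centre of the blue sensor eye (change of unit), same shape as the green one but blue. It is set off as soon as the tool point is within 25 mm of it sideways and less than 70 mm above it. Must not be touched
- key_top (a point): centre of the top face of the red round push key, 30 mm wide, pressed straight down, in a white housing 46 mm wide on the control strip. When up, its top is 45 mm above the worktop and 9 mm above its housing
- key (a joint): travel of the red key in m: 0 up, 0.005 fully down; a spring pushes it back; fully down takes about 4 N. It counts as pressed beyond 0.0035
- bowl: white ceramic bowl, 136 mm wide at the rim, 60 mm high, loose on the steel platform (rim 94 mm above the worktop). Origin: centre of its underside
- mug: terracotta mug, 76 mm wide plus a handle at its +y, 90 mm high, loose on the worktop about 240 mm to the +y or -y side of the scale's middle. Origin: centre of its underside
- jar: amber jar with a steel lid, 60 mm wide, 100 mm high, loose on the worktop about 240 mm to the +y or -y side of the scale's middle. Origin: centre of its underside
- spatula: wooden spatula lying on the worktop beyond the mug or jar that stands on the scale's +y side (robot's left). Origin on its underside, in the middle
- green_eye: the green sensor eye itself; origin at the centre of its underside, on the control strip
- blue_eye: the blue sensor eye itself; origin at the centre of its underside, on the control strip
Things that resemble listed ones, but are neither listed nor needed, are in the scene too. What is meant by the bowl is not turquoise or yellow, and is the larger of those in its own colour.

How it is judged (in metres and radians):
On the way, in this order (a step that is already met when the one before it is completed fails the run):
1. the fingertips dwell just above the green eye (horizontal distance between the grasp point and green_eye_top below 0.02 m and z of the grasp point in the frame of green_eye_top between 0.02 and 0.065 m and angle between the grasp point's own z axis and vertical above 2.7 rad), for 1.6 s.
2. the red key is pressed down (value of joint key above 0.0035 m and horizontal distance between the grasp point and key_top below 0.03 m), for 0.05 s.
At the end, for the whole second after the job is handed in: The key is back up (within 1 mm), the tool point is more than 120 mm above the worktop, the bowl stands upright and still on the platform within 6 mm of where it was, and the mug, the jar and the spatula are within 10 mm of where they were (value of joint key below 0.001 m and height (world z) of the grasp point above 0.12 m and distance of bowl from where it was at the start of the episode below 0.006 m and z of bowl in the frame of scale between 0.03 and 0.038 m and angle between bowl's own z axis and vertical below 0.1 rad and linear speed of bowl below 0.02 m/s and distance of each of mug, jar, spatula from where it was at the start of the episode below 0.01 m); the robot touches nothing.
It fails at once if the green eye or the blue eye is touched (contact force between any of the fingers, the arm and green_eye above 0.3 N or contact force between any of the fingers, the arm and blue_eye above 0.3 N).
It fails at once if the hand touches the body of the scale (contact force between any of the fingers, the arm and scale above 0.5 N).
It fails at once if the fingertips come close over the blue eye: tool point within 25 mm sideways and less than 70 mm above it (horizontal distance between the grasp point and blue_eye_top below 0.025 m and z of the grasp point in the frame of blue_eye_top below 0.07 m).
It fails at once if the bowl is touched, moved or lifted (contact force between any of the fingers, the arm and bowl above 0.5 N or distance of bowl from where it was at the start of the episode above 0.01 m).
It fails at once if the mug, the jar or the spatula is touched, moved or lifted (contact force between any of the fingers, the arm and mug above 0.5 N or distance of any of mug, jar, spatula from where it was at the start of the episode above 0.015 m or contact force between any of the fingers, the arm and jar above 0.5 N or contact force between any of the fingers, the arm and spatula above 0.5 N).
It also fails if it takes over 42 s, if anything falls off the work surface, if the arm or the gripper's body presses on something with over 40 N, if the wrist force passes 120 N, or if a joint passes its speed limit or range.

## Working session

There is one attempt and no reset: what is moved stays moved. The work goes in short steps, Python scripts to look and compute and a tool call to move; the robot and the scene stay as the last step left them, time stands still between calls to the robot, and variables do not carry over. Pictures are saved under pics/ and viewed, at most 10 in all, crops included, and the job is handed in when it is done.

Besides the shell and the picture viewer there is one more tool, called after "Emit:" in YAML: its name, and indented under it one key for each argument. arm_command: Moves the arm, as the interface text tells. Its arguments: {"type":"object","properties":{"targets":{"type":"array"},"grip_force":{"type":"number"}},"required":["targets"]}

```bash
mkdir -p pics; python3 - <<'E'
from station import status, viewer
import cv2,numpy as np,pickle
d={}
for n in("top","side"):
    c=viewer.read_camera(n);d[n]=c;cv2.imwrite(f"pics/{n}0.png",c["color"][:,:,::-1])
    print(n,c["mtx"].tolist(),c["dist_coeffs"],np.round(c["camera_from_world"],3).tolist())
pickle.dump(d,open("cam.pkl","wb"))
s=status.state();print(s)
E
```

```text
top [[445.3664465655995, 0.0, 314.78179636466217], [0.0, 445.3664465655995, 196.93581968841946], [0.0, 0.0, 1.0]] [-0.08579972  0.          0.          0.          0.        ] [[-0.002, -1.0, 0.011, 0.111], [0.991, -0.0, 0.134, -0.542], [-0.134, 0.011, 0.991, -1.079], [0.0, 0.0, 0.0, 1.0]]
side [[454.76328570285705, 0.0, 322.8340899493036], [0.0, 454.76328570285705, 199.6703663293805], [0.0, 0.0, 1.0]] [-0.10482423  0.          0.          0.          0.        ] [[-0.984, -0.175, 0.023, 0.551], [0.12, -0.564, 0.817, -0.047], [-0.13, 0.807, 0.576, -1.369], [0.0, 0.0, 0.0, 1.0]]
{'t': 0.1, 'joint_pos': array([-8.63118517e+01,  1.79537434e+01,  8.58494698e+01,  5.47178405e-04,
        7.62627107e+01, -1.28014300e+01]), 'qd': array([-0.10041626,  0.0302674 , -0.1657284 ,  0.01974827, -0.01316015,
        0.03161916]), 'effort': array([ 2.95822530e-03, -4.12891209e+01, -2.60143822e+01, -1.70271296e-04,
        3.01156411e-03,  2.25144191e-05]), 'eef_pos': array([ 0.14897906, -0.50319285,  0.24951581]), 'orientation': array([[ 9.58872033e-01,  2.83838722e-01, -6.47549623e-05],
       [ 2.83838606e-01, -9.58871381e-01,  1.14880242e-03],
       [ 2.63982931e-04, -1.11993447e-03, -9.99999338e-01]]), 'ft_force': array([0.44118413, 0.34343732, 0.18808908]), 'wrist_torque': array([0.03908367, 0.01575182, 0.00293028]), 'gripper_force': 0.0, 'finger_gap': 0.08534231475215286}
```

View pics/top0.png

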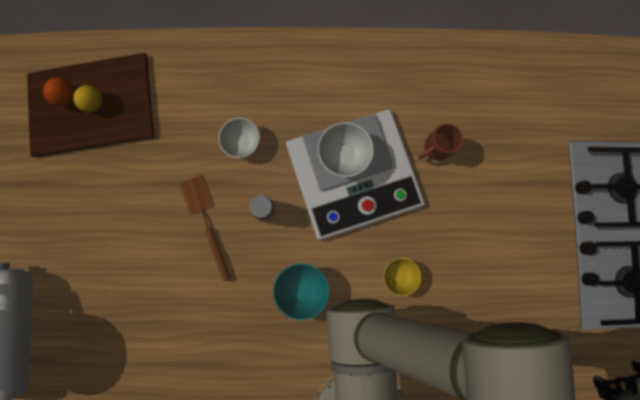

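View pics/side0.png

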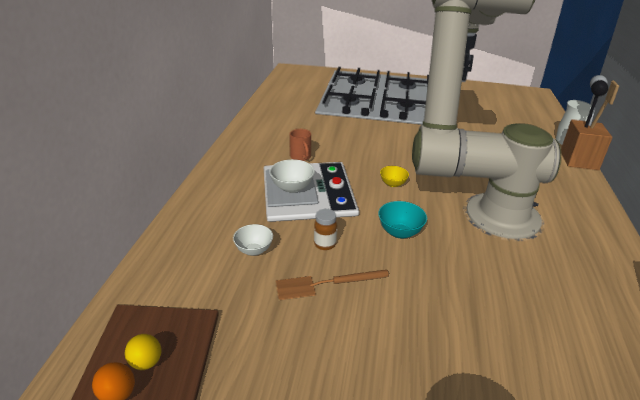

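The top view shows the scale, with the blue eye at (333,217), the red key at (367,206) and the green eye at (400,195). The mug is at (445,140), the jar at (261,207) and the bowl at (346,150). The side view agrees with this: the key sits between the two eyes.

```bash
cat > h.py <<'E'
import cv2,numpy as np
def ray(c,uv):
    p=cv2.undistortPoints(np.array([[uv]],float),c["mtx"],c["dist_coeffs"])[0,0]
    M=np.linalg.inv(c["camera_from_world"]);return M[:3,3],M[:3,:3]@np.array([p[0],-p[1],-1])
def onplane(c,uv,z):
    o,d=ray(c,uv);return o+d*(z-o[2])/d[2]
def cross(a,b):
    (o,d),(p,e)=a,b
    s=np.linalg.lstsq(np.c_[d,-e],p-o,rcond=None)[0];x,y=o+s[0]*d,p+s[1]*e
    return (x+y)/2,np.linalg.norm(x-y)
E
python3 - <<'E'
import pickle,cv2,numpy as np
from h import *
d=pickle.load(open("cam.pkl","rb"))
box={"top":dict(green=(400,195),red=(367,206),blue=(333,217)),"side":dict(green=(332,169),red=(337,182),blue=(341,200))}
hue={"green":(45,80),"red":(170,190),"blue":(105,130)}
Z=dict(green=.031,red=.045,blue=.031)
R={}
for n,c in d.items():
    h=cv2.cvtColor(c["color"],cv2.COLOR_RGB2HSV).astype(int)
    for k,(u,v) in box[n].items():
        H=h[...,0].copy()
        if k=="red":H[H<10]+=180
        m=(H>=hue[k][0])&(H<=hue[k][1])&(h[...,1]>110)&(h[...,2]>50)
        w=np.zeros_like(m);w[v-12:v+13,u-12:u+13]=1
        y,x=np.nonzero(m&w);uv=(x.mean(),y.mean());R[n,k]=uv
        print(n,k,len(x),np.round(uv,1),np.round(onplane(c,uv,Z[k]),4),"dep",c["depth"][v,u])
for k in Z: print(k,cross(ray(d["top"],R["top",k]),ray(d["side"],R["side",k])))
for k,uv,z in(("bowl rim c",(346,150),.094),("mug top",(446,139),.09),("jar lid",(261,207),.1),("yellow",(403,277),.04),("teal",(301,291),.06)):print(k,onplane(d["top"],uv,z).round(3))
E
```

```text
top green 43 [399.9 194.1] [ 0.5497 -0.1051  0.031 ] dep 1.1234524
top red 96 [367.1 204.8] [ 0.5209 -0.0196  0.045 ] dep 1.1044726
top blue 51 [332.5 216.4] [0.4934 0.0659 0.031 ] dep 1.1096039
side green 23 [331.7 168. ] [ 0.55   -0.1069  0.031 ] dep 1.4985064
side red 58 [336.2 179.9] [ 0.5217 -0.0164  0.045 ] dep 1.4165838
side blue 30 [340.9 199.1] [0.4944 0.0642 0.031 ] dep 1.3518075
green (array([ 0.54964218, -0.10484209,  0.03225258]), np.float64(0.00020290514237576805))
red (array([ 0.52168879, -0.01992713,  0.04269378]), np.float64(0.0009379107629414423))
blue (array([0.49374571, 0.06593625, 0.03219229]), np.float64(0.0009595345668079153))
bowl rim c [0.648 0.035 0.094]
mug top [ 0.678 -0.211  0.09 ]
jar lid [0.509 0.237 0.1  ]
yellow [ 0.343 -0.106  0.04 ]
teal [0.312 0.144 0.06 ]
```

The three points agree across both views: spacing is 89.9 mm and the heights are right. The green eye is at (0.550,-0.105), the key at (0.521,-0.0195) and the blue eye at (0.494,0.066). The tool's y axis already lies nearly along the row, so I'll keep this orientation and move at height with the fingers closing.

Emit:
arm_command:
  targets:
    - {"angular":[0,0,0],"slide":[0.02,-0.011,0],"fingers":0}
    - {"angular":[0,0,0],"slide":[0.055,-0.03,0],"fingers":0}
    - {"angular":[0,0,0],"slide":[0.09,-0.049,0],"fingers":0}
    - {"angular":[0,0,0],"slide":[0.125,-0.068,0],"fingers":0}
    - {"angular":[0,0,0],"slide":[0.16,-0.087,0],"fingers":0}
    - {"angular":[0,0,0],"slide":[0.195,-0.106,0],"fingers":0}
    - {"angular":[0,0,0],"slide":[0.23,-0.125,0],"fingers":0}
    - {"angular":[0,0,0],"slide":[0.25,-0.135,0],"fingers":0}
  grip_force: 20

```text
t: 0.9
eef_pos: [0.3518, -0.3009, 0.2498]
orientation: [[0.958, 0.286, -0.0], [0.286, -0.958, 0.001], [0.0, -0.001, -1.0]]
ft_force: [-0.1, 0.3, -0.5]
finger_gap: 0.0
gripper_force: 0.0
```

Emit:
arm_command:
  targets:
    - {"angular":[0,0,0],"slide":[0.02,-0.011,0],"fingers":0}
    - {"angular":[0,0,0],"slide":[0.055,-0.03,0],"fingers":0}
    - {"angular":[0,0,0],"slide":[0.09,-0.049,0],"fingers":0}
    - {"angular":[0,0,0],"slide":[0.125,-0.068,0],"fingers":0}
    - {"angular":[0,0,0],"slide":[0.16,-0.087,0],"fingers":0}
    - {"angular":[0,0,0],"slide":[0.195,-0.106,0],"fingers":0}
    - {"angular":[0,0,0],"slide":[0.23,-0.124,0],"fingers":0}
    - {"angular":[0,0,0],"slide":[0.247,-0.133,0],"fingers":0}

```text
t: 1.7
eef_pos: [0.5509, -0.103, 0.2494]
orientation: [[0.958, 0.286, -0.0], [0.286, -0.958, 0.001], [-0.0, -0.001, -1.0]]
ft_force: [-0.1, 0.3, -0.5]
finger_gap: -0.0003
gripper_force: 0.0
```

```bash
cat > st.py <<'E'
from station import status
import numpy as np
s=status.state();R=s["orientation"];p=s["eef_pos"]
print(s["t"],p.round(4),R.round(4).tolist(),s["ft_force"].round(2),s["finger_gap"])
for k,g in dict(green=(.5497,-.1050,.075),key=(.5213,-.0196,.075)).items(): print(k,(R.T@(np.array(g)-p)).round(4))
E
python3 st.py
```

```text
1.7 [ 0.5509 -0.103   0.2494] [[0.9582, 0.286, -0.0005], [0.286, -0.9582, 0.0007], [-0.0003, -0.0008, -1.0]] [-0.08  0.28 -0.55] -0.0003113577283835326
green [-0.0016  0.0017  0.1744]
key [-0.0044 -0.0883  0.1745]
```

Emit:
arm_command:
  targets:
    - {"angular":[0,0,0],"slide":[-0.002,0.002,0.015],"fingers":0}
    - {"angular":[0,0,0],"slide":[-0.002,0.002,0.04],"fingers":0}
    - {"angular":[0,0,0],"slide":[-0.002,0.002,0.07],"fingers":0}
    - {"angular":[0,0,0],"slide":[-0.002,0.002,0.1],"fingers":0}
    - {"angular":[0,0,0],"slide":[-0.002,0.002,0.13],"fingers":0}
    - {"angular":[0,0,0],"slide":[-0.002,0.002,0.15],"fingers":0}
    - {"angular":[0,0,0],"slide":[-0.002,0.002,0.165],"fingers":0}
    - {"angular":[0,0,0],"slide":[-0.002,0.002,0.174],"fingers":0}

```text
t: 2.5
eef_pos: [0.5475, -0.1076, 0.0745]
orientation: [[0.959, 0.284, -0.002], [0.284, -0.959, 0.001], [-0.002, -0.001, -1.0]]
ft_force: [0.4, 0.3, 0.4]
finger_gap: -0.0004
gripper_force: 0.0
```

```bash
python3 st.py; python3 - <<'E'
from station import viewer
import cv2
a=viewer.read_camera("side")["color"][130:230,250:400,::-1];cv2.imwrite("pics/g1.png",cv2.resize(a,None,fx=5,fy=5,interpolation=cv2.INTER_CUBIC))
E
```

```text
2.5 [ 0.5475 -0.1076  0.0745] [[0.9589, 0.2838, -0.0021], [0.2838, -0.9589, 0.0009], [-0.0017, -0.0015, -1.0]] [0.35 0.28 0.43] -0.00044276016601611616
green [ 0.0028 -0.0019 -0.0005]
key [-0.0002 -0.0919 -0.0004]
```

View pics/g1.png

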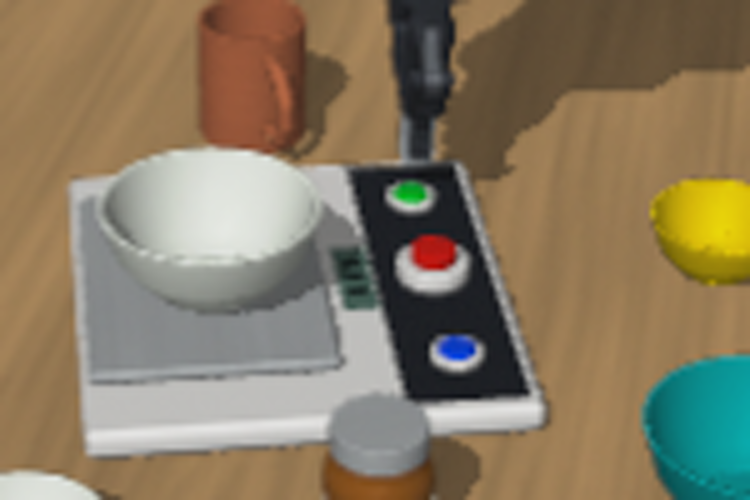

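The closed fingertips stand just above the green dome (410,195 in the crop) with a clear gap. I'll hold here.

Emit:
arm_command:
  targets:
    - {"angular":[0,0,0],"slide":[0.002,-0.002,0],"fingers":0}
    - {"angular":[0,0,0],"slide":[0.002,-0.002,0],"fingers":0}
    - {"angular":[0,0,0],"slide":[0.002,-0.002,0],"fingers":0}
    - {"angular":[0,0,0],"slide":[0.002,-0.002,0],"fingers":0}
    - {"angular":[0,0,0],"slide":[0.002,-0.002,0],"fingers":0}
    - {"angular":[0,0,0],"slide":[0.002,-0.002,0],"fingers":0}
    - {"angular":[0,0,0],"slide":[0.002,-0.002,0],"fingers":0}
    - {"angular":[0,0,0],"slide":[0.002,-0.002,0],"fingers":0}

```text
t: 3.35
eef_pos: [0.5495, -0.1054, 0.076]
orientation: [[0.959, 0.284, 0.0], [0.284, -0.959, 0.0], [0.0, -0.0, -1.0]]
ft_force: [0.2, 0.3, 0.3]
finger_gap: -0.0
gripper_force: 0.0
```

Emit:
arm_command:
  targets:
    - {"angular":[0,0,0],"slide":[0,0,0],"fingers":0}
    - {"angular":[0,0,0],"slide":[0,0,0],"fingers":0}
    - {"angular":[0,0,0],"slide":[0,0,0],"fingers":0}
    - {"angular":[0,0,0],"slide":[0,0,0],"fingers":0}
    - {"angular":[0,0,0],"slide":[0,0,0],"fingers":0}
    - {"angular":[0,0,0],"slide":[0,0,0],"fingers":0}
    - {"angular":[0,0,0],"slide":[0,0,0],"fingers":0}
    - {"angular":[0,0,0],"slide":[0,0,0],"fingers":0}

```text
t: 4.15
eef_pos: [0.5495, -0.1054, 0.076]
orientation: [[0.959, 0.284, 0.0], [0.284, -0.959, 0.0], [0.0, -0.0, -1.0]]
ft_force: [0.0, 0.9, 0.7]
finger_gap: 0.0
gripper_force: 0.0
```

Emit:
arm_command:
  targets:
    - {"angular":[0,0,0],"slide":[0,0,0],"fingers":0}
    - {"angular":[0,0,0],"slide":[0,0,0],"fingers":0}
    - {"angular":[0,0,0],"slide":[0,0,0],"fingers":0}
    - {"angular":[0,0,0],"slide":[0,0,0],"fingers":0}
    - {"angular":[0,0,0],"slide":[0,0,0],"fingers":0}
    - {"angular":[0,0,0],"slide":[0,0,0],"fingers":0}
    - {"angular":[0,0,0],"slide":[0,0,0],"fingers":0}
    - {"angular":[0,0,0],"slide":[0,0,0],"fingers":0}

```text
t: 4.95
eef_pos: [0.5495, -0.1054, 0.076]
orientation: [[0.959, 0.284, -0.0], [0.284, -0.959, 0.0], [-0.0, -0.0, -1.0]]
ft_force: [0.5, -0.6, 0.7]
finger_gap: -0.0002
gripper_force: 0.0
```

Emit:
arm_command:
  targets:
    - {"angular":[0,0,0],"slide":[0,0,-0.015],"fingers":0}
    - {"angular":[0,0,0],"slide":[0,0,-0.035],"fingers":0}
    - {"angular":[0,0,0],"slide":[0,0,-0.055],"fingers":0}
    - {"angular":[0,0,0],"slide":[0,0,-0.07],"fingers":0}
    - {"angular":[0,0,0],"slide":[0,0,-0.08],"fingers":0}
    - {"angular":[0,0,0],"slide":[0,0,-0.08],"fingers":0}
    - {"angular":[0,0,0],"slide":[0,0,-0.08],"fingers":0}
    - {"angular":[0,0,0],"slide":[0,0,-0.08],"fingers":0}

```text
t: 5.75
eef_pos: [0.5491, -0.1052, 0.155]
orientation: [[0.959, 0.284, -0.002], [0.284, -0.959, 0.001], [-0.001, -0.001, -1.0]]
ft_force: [0.1, 0.1, -0.0]
finger_gap: -0.0002
gripper_force: 0.0
```

```bash
python3 st.py
```

```text
5.75 [ 0.5491 -0.1052  0.155 ] [[0.9589, 0.2838, -0.0016], [0.2838, -0.9589, 0.0007], [-0.0013, -0.0011, -1.0]] [ 0.05  0.06 -0.03] -0.0002194148993073267
green [0.0007 0.     0.08  ]
key [-0.0023 -0.0899  0.0801]
```

Emit:
arm_command:
  targets:
    - {"angular":[0,0,0],"slide":[0,-0.015,0],"fingers":0}
    - {"angular":[0,0,0],"slide":[-0.001,-0.035,0],"fingers":0}
    - {"angular":[0,0,0],"slide":[-0.001,-0.055,0],"fingers":0}
    - {"angular":[0,0,0],"slide":[-0.002,-0.075,0],"fingers":0}
    - {"angular":[0,0,0],"slide":[-0.002,-0.087,0],"fingers":0}
    - {"angular":[0,0,0],"slide":[-0.002,-0.09,0],"fingers":0}
    - {"angular":[0,0,0],"slide":[-0.002,-0.09,0],"fingers":0}
    - {"angular":[0,0,0],"slide":[-0.002,-0.09,0],"fingers":0}

```text
t: 6.55
eef_pos: [0.5222, -0.02, 0.156]
orientation: [[0.959, 0.284, 0.0], [0.284, -0.959, -0.0], [0.0, 0.0, -1.0]]
ft_force: [-0.2, 0.0, 0.5]
finger_gap: 0.0
gripper_force: 0.0
```

Emit:
arm_command:
  targets:
    - {"angular":[0,0,0],"slide":[0,0,0.015],"fingers":0}
    - {"angular":[0,0,0],"slide":[0,0,0.035],"fingers":0}
    - {"angular":[0,0,0],"slide":[0,0,0.055],"fingers":0}
    - {"angular":[0,0,0],"slide":[0,0,0.07],"fingers":0}
    - {"angular":[0,0,0],"slide":[0,0,0.08],"fingers":0}
    - {"angular":[0,0,0],"slide":[0,0,0.084],"fingers":0}
    - {"angular":[0,0,0],"slide":[0,0,0.084],"fingers":0}
    - {"angular":[0,0,0],"slide":[0,0,0.084],"fingers":0}

```text
t: 7.35
eef_pos: [0.5224, -0.0198, 0.0726]
orientation: [[0.959, 0.284, 0.001], [0.284, -0.959, -0.0], [0.001, 0.001, -1.0]]
ft_force: [-0.0, -0.6, -0.2]
finger_gap: -0.0003
gripper_force: 0.0
```

```bash
python3 st.py; python3 - <<'E'
from station import viewer
import cv2
a=viewer.read_camera("side")["color"][130:230,250:400,::-1];cv2.imwrite("pics/g2.png",cv2.resize(a,None,fx=5,fy=5,interpolation=cv2.INTER_CUBIC))
E
```

```text
7.35 [ 0.5224 -0.0198  0.0726] [[0.9589, 0.2837, 0.0011], [0.2837, -0.9589, -0.0003], [0.001, 0.0006, -1.0]] [-0.   -0.58 -0.21] -0.0003064962419348743
green [ 0.002   0.0894 -0.0023]
key [-0.001  -0.0006 -0.0024]
```

View pics/g2.png

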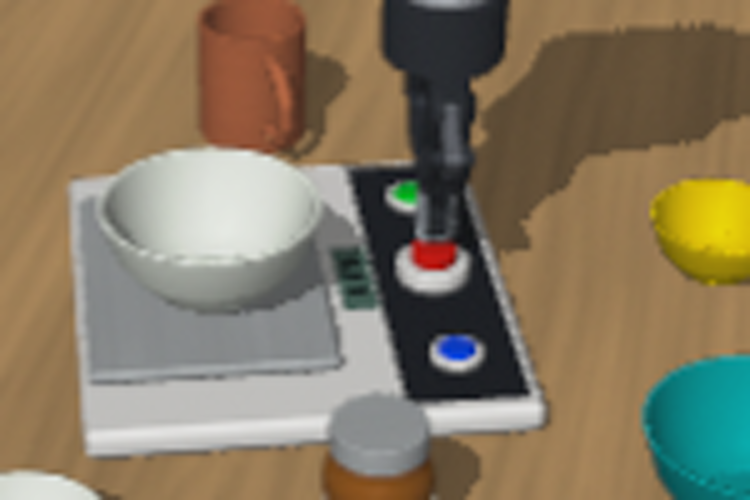

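The fingertips are centred just above the red key (435,250 in the crop). I'll press gently, watching the force.

Emit:
arm_command:
  targets:
    - {"angular":[0,0,0],"slide":[0,0,0.003],"fingers":0}
    - {"angular":[0,0,0],"slide":[0,0,0.005],"fingers":0}
    - {"angular":[0,0,0],"slide":[0,0,0.007],"fingers":0}
    - {"angular":[0,0,0],"slide":[0,0,0.008],"fingers":0}
    - {"angular":[0,0,0],"slide":[0,0,0.009],"fingers":0}
    - {"angular":[0,0,0],"slide":[0,0,0.01],"fingers":0}
    - {"angular":[0,0,0],"slide":[0,0,0.01],"fingers":0}
    - {"angular":[0,0,0],"slide":[0,0,0.01],"fingers":0}

```text
t: 8.2
eef_pos: [0.522, -0.0196, 0.0621]
orientation: [[0.959, 0.284, -0.0], [0.284, -0.959, 0.0], [-0.0, -0.0, -1.0]]
ft_force: [-1.1, 1.1, 1.6]
finger_gap: -0.0001
gripper_force: 1.0
```

Emit:
arm_command:
  targets:
    - {"angular":[0,0,0],"slide":[0,0,0.001],"fingers":0}
    - {"angular":[0,0,0],"slide":[0,0,0.002],"fingers":0}
    - {"angular":[0,0,0],"slide":[0,0,0.0025],"fingers":0}
    - {"angular":[0,0,0],"slide":[0,0,0.003],"fingers":0}
    - {"angular":[0,0,0],"slide":[0,0,0.0033],"fingers":0}
    - {"angular":[0,0,0],"slide":[0,0,0.0035],"fingers":0}
    - {"angular":[0,0,0],"slide":[0,0,0.0035],"fingers":0}
    - {"angular":[0,0,0],"slide":[0,0,0.0035],"fingers":0}

```text
t: 9.0
eef_pos: [0.5221, -0.0196, 0.0587]
orientation: [[0.959, 0.284, 0.0], [0.284, -0.959, -0.0], [0.0, 0.0, -1.0]]
ft_force: [-2.3, 1.0, 5.2]
finger_gap: -0.0002
gripper_force: 2.9
```

Emit:
arm_command:
  targets:
    - {"angular":[0,0,0],"slide":[0,0,0.0003],"fingers":0}
    - {"angular":[0,0,0],"slide":[0,0,0.0006],"fingers":0}
    - {"angular":[0,0,0],"slide":[0,0,0.0008],"fingers":0}
    - {"angular":[0,0,0],"slide":[0,0,0.001],"fingers":0}
    - {"angular":[0,0,0],"slide":[0,0,0.001],"fingers":0}
    - {"angular":[0,0,0],"slide":[0,0,0.001],"fingers":0}
    - {"angular":[0,0,0],"slide":[0,0,0.001],"fingers":0}
    - {"angular":[0,0,0],"slide":[0,0,0.001],"fingers":0}

```text
t: 9.8
eef_pos: [0.5221, -0.0196, 0.0585]
orientation: [[0.959, 0.284, 0.0], [0.284, -0.959, -0.0], [0.0, 0.0, -1.0]]
ft_force: [-6.0, -0.1, 14.7]
finger_gap: -0.0005
gripper_force: 7.5
```

The force has jumped to 14.7 N with almost no further travel, so the key is fully down against its stop. Now I'll lift.

Emit:
arm_command:
  targets:
    - {"angular":[0,0,0],"slide":[0,0,-0.005],"fingers":0}
    - {"angular":[0,0,0],"slide":[0,0,-0.015],"fingers":0}
    - {"angular":[0,0,0],"slide":[0,0,-0.035],"fingers":0}
    - {"angular":[0,0,0],"slide":[0,0,-0.06],"fingers":0}
    - {"angular":[0,0,0],"slide":[0,0,-0.085],"fingers":0}
    - {"angular":[0,0,0],"slide":[0,0,-0.11],"fingers":0}
    - {"angular":[0,0,0],"slide":[0,0,-0.135],"fingers":0}
    - {"angular":[0,0,0],"slide":[0,0,-0.15],"fingers":0}

```text
t: 10.6
eef_pos: [0.5225, -0.0198, 0.2098]
orientation: [[0.959, 0.284, 0.003], [0.284, -0.959, -0.001], [0.002, 0.001, -1.0]]
ft_force: [0.0, -0.3, -0.4]
finger_gap: -0.0001
gripper_force: 0.0
```

Emit:
arm_command:
  targets:
    - {"angular":[0,0,0],"slide":[0,0,0],"fingers":0}
    - {"angular":[0,0,0],"slide":[0,0,0],"fingers":0}
    - {"angular":[0,0,0],"slide":[0,0,0],"fingers":0}
    - {"angular":[0,0,0],"slide":[0,0,0],"fingers":0}
    - {"angular":[0,0,0],"slide":[0,0,0],"fingers":0}
    - {"angular":[0,0,0],"slide":[0,0,0],"fingers":0}
    - {"angular":[0,0,0],"slide":[0,0,0],"fingers":0}
    - {"angular":[0,0,0],"slide":[0,0,0],"fingers":0}

```text
t: 11.4
eef_pos: [0.522, -0.0196, 0.2074]
orientation: [[0.959, 0.284, -0.0], [0.284, -0.959, 0.0], [-0.0, -0.0, -1.0]]
ft_force: [0.2, 0.8, 0.5]
finger_gap: 0.0002
gripper_force: 0.0
```

```bash
python3 st.py; python3 - <<'E'
from station import viewer
import cv2
a=viewer.read_camera("side")["color"][130:230,250:400,::-1];cv2.imwrite("pics/g3.png",cv2.resize(a,None,fx=5,fy=5,interpolation=cv2.INTER_CUBIC))
E
```

```text
11.4 [ 0.522  -0.0196  0.2074] [[0.9589, 0.2839, -0.0001], [0.2839, -0.9589, 0.0001], [-0.0001, -0.0001, -1.0]] [0.16 0.77 0.51] 0.00021716456462215187
green [0.0023 0.0897 0.1324]
key [-0.0007 -0.0002  0.1324]
```

View pics/g3.png

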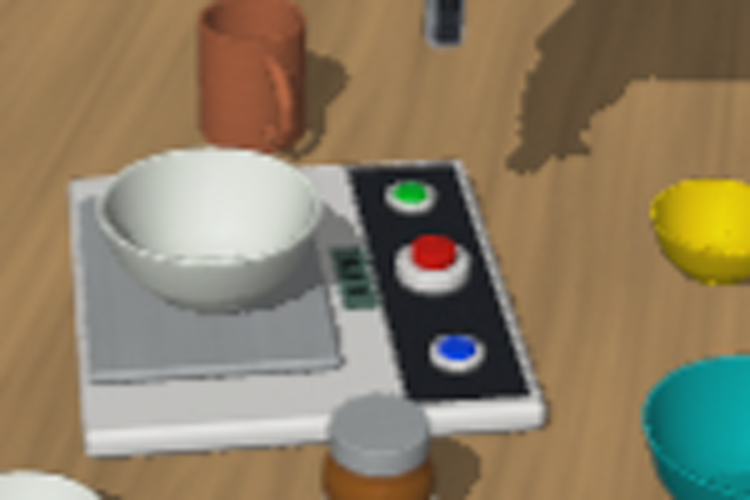

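The key is back up at (435,252 in the crop), nothing else has moved, and the hand is well clear.

```bash
python3 -c "
from station import close_job
print(close_job())"
```

```text
the job is handed in; nothing more can be done
None
```

I held the closed fingertips about 2 cm above the green eye for over 2 s, pressed the red key down to its stop, saw it come back up, and handed the job in at about 11 s with the tool point 207 mm above the worktop; the last picture shows nothing else in view moved (spatula out of frame), and no verdict came back.

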